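# Set the eccentric roller of a strip jig with a setup bar

## Task

Set the strip jig for the wider of the two wooden setup bars, which stand in the slanted slots of the caddy. Draw that bar out of its slot and, by its lever, turn the jig's eccentric roller until the gap between roller and fence lets the bar slide freely with no more than about 2 mm of play; with the gap so set, slide the bar along the fence through the gap until its end meets the stop, and leave it lying there, flat along the fence. The narrower bar stays in its slot, and the things standing round the work stay where they are.

Things in the scene. Friction and masses are not known exactly. Their poses are not given: they have to be found in the camera images.
- jig: Fixed strip jig: plywood plate (x -70 to 70, y -85 to 130, top z 12 mm). Origin at table level; x across the lane, away from the robot; y to the left along the lane, from the stop to the open end. Dark fence, 18 high: face at x -45, y -70 to 40. Stop, 18 high: face at y -65, x -61 to -5. Roller on the lane's other side.
- lane_end (a point): Where the middle of the 40 mm bar must finally be: at jig x -25, y 25, z 21 mm (bar against fence and stop). Axes as the jig's. The bar travels along -y.
- pivot (a point): Upright pivot of the roller, on the plate's top (jig x 24, y 0, z 12 mm). The roller is a steel disc of 20 mm radius, 2 to 24 mm above the plate, its centre 12 mm off the pivot. A flat steel lever, 36 to 44 mm above the table, joins it to the knob. Axes as the jig's.
- roller (a joint): Roller angle q, rad, 0 to 2.2; grows clockwise from above and closes the gap. Gap to fence = 49 + 12 cos(q + 0.698) mm: 53.4 at 0.5, 46.9 at 1.05, 41.0 at 1.6; touches the 40 mm bar at 1.72. Lever points q - 0.733 rad from jig x towards jig -y. Friction (0.3 N m, 4 N at the knob) holds it where left. Starts too wide (0.5 to 1.05).
- lever_knob (a point): Middle of the upright round wooden knob (18 mm diameter, from z 44 to 86 mm above the table) at the end of the roller's lever, 75 mm from the pivot. Axes turn with the roller.
- caddy: Fixed plywood caddy, 131 wide, 120 deep, 100 mm high. Two slots (centres y 37.5 and -37.5), each 44 wide, 24 high, 95 mm deep, closed but for the mouth, slope 35 degrees up and away from the robot. Origin at table level, mid-width; x: horizontal direction in which the bars point out. Slot floor from x -50, z 18 to the mouth at x 28, z 72.
- wide_bar_mid (a point): Centre of the wider setup bar, the one to use: wooden, 180 mm long (x axis; in the caddy +x points up and out of the slot), 40 wide (y), 18 thick (z), about 0.11 kg, a thin brass line near each end. In either slot, about 85 mm standing out.
- narrow_bar_mid (a point): Centre of the narrower setup bar, to be left in its slot: like the other but 26 mm wide.
- glue_bottle: Bystander: white glue bottle, 54 mm diameter, 146 mm high; origin under its centre.
- tea_mug: Bystander: tea mug, 81 mm diameter (113 mm with the handle), 101 mm high; origin under its centre.
- sanding_block: Bystander: wooden sanding block 53 x 97 x 28 mm; origin under its centre.
- wax_tin: Bystander: round brown tin, 61 mm diameter, 26 mm high; origin under its centre.

How it is judged:
On the way:
1. the roller is set to the wide bar (gap 39.5 to 42.5 mm) while the bar is still at least 15 mm short of the stop (value of joint roller between 1.445 and 1.775 rad and y of wide_bar_mid in the frame of jig above 0.04 m), for 0.2 s.
At the end, for the whole second after the job is handed in: The wide bar rests flat on the jig along the fence (within 3.5 degrees), between fence and roller, its end within 5 mm of the stop; gap 39.5 to 42.5 mm (joint 1.445 to 1.775); narrow bar and bystanders within 30 mm of where they stood (value of joint roller between 1.445 and 1.775 rad and y of wide_bar_mid in the frame of jig between 0.021 and 0.03 m and x of wide_bar_mid in the frame of jig between -0.028 and -0.0215 m and z of wide_bar_mid in the frame of jig between 0.018 and 0.0245 m and angle between the x axis of wide_bar_mid and the y axis of jig, either way round below 0.06 rad and linear speed of wide_bar below 0.02 m/s and distance of each of narrow_bar_mid, glue_bottle, tea_mug, sanding_block, wax_tin from where it was at the start of the episode below 0.03 m); the robot touches nothing.
It fails at once if the narrow bar is pulled out or a bystander is moved by more than 30 mm (distance of any of narrow_bar_mid, glue_bottle, tea_mug, sanding_block, wax_tin from where it was at the start of the episode above 0.03 m).
It also fails if it takes over 61 s, if anything falls off the work surface, if the arm or the gripper's body presses on something with over 40 N, if the wrist force passes 120 N, or if a joint passes its speed limit or range.

## Robot

A 6-joint arm with a two-finger parallel gripper is mounted at the origin on the work surface; the furniture and walls round the work are solid. World frame = base frame: x ahead of the robot, y to its left, z up, the work surface at z = 0. Lengths are in m, angles in rad, forces in N, time in s.
With the tool pointing down it reaches from about 0.25 to 0.85 m from the base axis. Payload 12.5 kg.
Tool frame: the origin (TCP) lies midway between the tips of the shut fingers; the grasp point (between the pads) lies 19 mm behind it; z points along the fingers, y is the direction in which the jaws open and shut (so a half turn about z gives the same grasp; the last joint's range is limited). The gripper opens to 93 mm and grips with 3 to 60 N. Pads are 15 mm wide; open, the fingers measure 128 mm over their backs; the gripper's body (75 mm by 188 mm) begins 65 mm behind the grasp point.
Start: joints at [-1.273, 0.351, 1.652, -0, 1.139, -0.085], TCP at [0.205, -0.51, 0.219] pointing down, gripper open.
Joint ranges: [-2.75, 2.75], [-0.79, 2.1], [0.01, 2.65], [-1.57, 4.71], [0.07, 3.14], [-2.87, 2.87]. Speed limits (rad/s): [2.22, 2.22, 2.79, 3.14, 3.14, 3.14].

## Interface

Orientations are given as a unit quaternion [w, x, y, z].
In Python, from bench import arm gives the robot as it stands. The module is installed in compiled form; this text tells all that it offers. Calls block until the motion is done:
- arm.move_ptp(position, orientation): joint-space move of the TCP to a pose.
- arm.servo_line(position, v=0.15, rotation=None, until_force=None): straight line of the TCP; rotation=None keeps the orientation; v is the mean speed in m/s. With until_force (N) it stops when the force on the tool has changed by that much, and returns True; else False.
- arm.move_j(angles): joint-space move.
- arm.command_gripper(opening, force=None): finger opening in m; force is the grip in N (None keeps the last); returns when the fingers have stopped.
- arm.hold(seconds).
- arm.ik(position, orientation): joint angles nearest the present ones, or None.
- arm.snapshot(name): name is "scene" or "top" or "wrist"; returns a dict with "frame" (400x640x3 uint8, red, green, blue), "fx", "fy", "cx", "cy" (pixels), "view" (4x4, takes a point from world to camera coordinates). Camera axes: x right, y up, looking along -z (the intrinsics and any distortion apply to the point x, -y, -z); pixel columns grow to the right and rows downward; lengths in m; the calibration is good to about 2 mm. A picture is of the moment at which its call begins. There is no depth.
A pose or a line that the arm cannot do raises arm.Unreachable and nothing moves.
- arm.job_done(): hands the job in, once; it reports no verdict.
Readings, each from a call of its own:
- arm.get_t(): time.
- arm.get_joint_pos(): joint angles.
- arm.get_dq(): joint speeds.
- arm.get_tau(): joint torques, N m.
- arm.get_ee_pos(): TCP position.
- arm.get_ee_rot(): TCP orientation.
- arm.get_contact_force(): force on the tool from outside, world axes, zero at the start.
- arm.get_torque(): the same for the moment, N m.
- arm.get_finger_gap(): finger opening in m.
Only numpy, scipy, OpenCV 4.12 (cv2) and the standard library are available. Lean on these libraries where they do the work, as an engineer would, in place of code of your own. Each camera call takes 0.05 s, during which the arm holds its last target. There are 200 camera calls.

## Working session

There is one attempt and no reset: what is moved stays moved. The work goes in short steps, each a Python script; the robot and the scene stay as the last script left them, time stands still between calls to the robot, and variables do not carry over. Pictures are saved under pics/ and viewed, about 8 in all and at most 12, crops included, and the job is handed in when it is done.

```bash
mkdir -p pics; python3 - <<'E'
from bench import arm
import cv2,numpy as np,pickle
S={}
for n in ("scene","top","wrist"):
    s=arm.snapshot(n);S[n]=s;cv2.imwrite(f"pics/{n}0.png",s["frame"][:,:,::-1])
    print(n,{k:s[k] for k in s if k not in("frame","view")});print(np.round(s["view"],4).tolist())
pickle.dump(S,open("s0.pkl","wb"))
print(arm.get_t(),arm.get_ee_rot(),arm.get_finger_gap())
E
```

```text
scene {'fx': 418.67125886654384, 'fy': 418.67125886654384, 'cx': 322.8750722895431, 'cy': 193.57346416996532}
[[-0.8246, -0.5656, 0.0076, 0.4398], [0.2243, -0.3146, 0.9224, -0.1793], [-0.5193, 0.7623, 0.3862, -1.2021], [0.0, 0.0, 0.0, 1.0]]
top {'fx': 416.49310311938586, 'fy': 416.49310311938586, 'cx': 327.9673653694449, 'cy': 204.10922895823097}
[[0.0101, -0.9999, 0.0011, 0.0156], [0.9891, 0.0102, 0.1469, -0.4911], [-0.1469, -0.0004, 0.9891, -1.2822], [0.0, 0.0, 0.0, 1.0]]
wrist {'fx': 322.64593082174235, 'fy': 322.64593082174235, 'cx': 321.77267439484444, 'cy': 201.38350378383845}
[[0.3738, -0.9275, 0.0007, -0.5507], [0.8856, 0.3567, -0.2974, 0.0348], [0.2756, 0.1118, 0.9548, -0.3923], [0.0, 0.0, 0.0, 1.0]]
0.15 [-4.36444299e-04  9.81735615e-01  1.90249805e-01 -5.96929762e-05] 0.09250624712228908
```

View pics/top0.png

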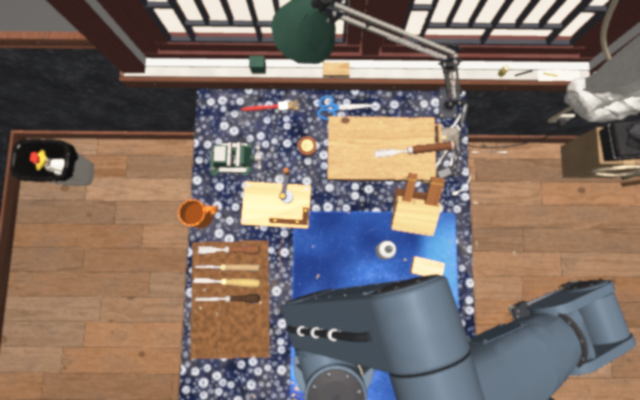

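View pics/scene0.png

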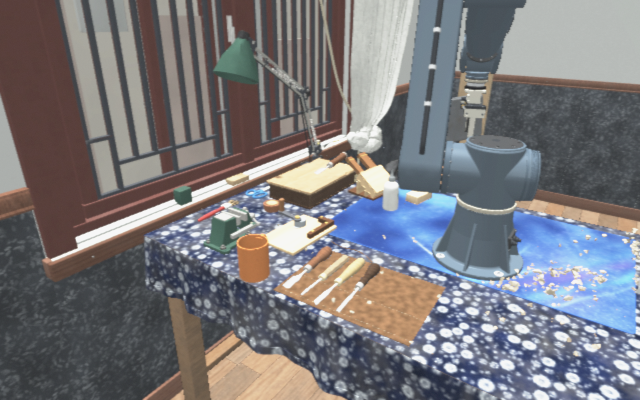

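Top view: jig plate at px about (276,204), with its lever near (284,180) and dark fence near (288,220). Caddy is at (415,212) with bars at (410,187) and (434,190). Mug is at (195,212), bottle (387,250), sanding block (428,266), tin (307,146). Next I'll get rough positions, then close wrist views.

```bash
cat > h.py <<'E'
import numpy as np,cv2,pickle
from scipy.spatial.transform import Rotation as R
def ray(s,uv):
    V=np.array(s["view"]);d=np.array([(uv[0]-s["cx"])/s["fx"],-(uv[1]-s["cy"])/s["fy"],-1.])
    return -V[:3,:3].T@V[:3,3],V[:3,:3].T@d
def onz(s,uv,z):
    c,d=ray(s,uv);return c+d*(z-c[2])/d[2]
def proj(s,P):
    p=np.array(s["view"])[:3]@np.append(P,1);return np.array([s["cx"]-s["fx"]*p[0]/p[2],s["cy"]+s["fy"]*p[1]/p[2]])
def tri(obs):
    A=np.zeros((3,3));b=np.zeros(3)
    for s,uv in obs:
        c,d=ray(s,uv);d=d/np.linalg.norm(d);M=np.eye(3)-np.outer(d,d);A+=M;b+=M@c
    return np.linalg.solve(A,b)
def quat(z,y):  # tool z and y directions -> wxyz
    z=np.array(z,float);z/=np.linalg.norm(z);y=np.array(y,float);y-=z*(y@z);y/=np.linalg.norm(y)
    q=R.from_matrix(np.c_[np.cross(y,z),y,z]).as_quat();return q[[3,0,1,2]]
E
python3 - <<'E'
from h import *
from bench import arm
S=pickle.load(open("s0.pkl","rb"));s=S["top"]
for n,uv,z in [("jigC",(276,204),.012),("caddy",(415,212),.1),("bL",(410,187),.1),("bR",(434,190),.1),("mug",(195,212),.1),("bottle",(387,250),.146),("block",(428,266),.028),("tin",(307,146),.026),("knob",(285,172),.08)]:
    print(n,onz(s,uv,z).round(3))
w=S["wrist"];c,_=ray(w,(0,0));Rt=R.from_quat(np.roll(arm.get_ee_rot(),-1)).as_matrix()
print("cam in tool",(Rt.T@(c-arm.get_ee_pos())).round(3),(Rt.T@(-np.array(w["view"])[2,:3])).round(3))
for p in [(.40,.12,.33),(.36,-.2,.36)]:
    for y in [(0,1,0),(0,-1,0),(1,0,0)]:
        print(p,y,arm.ik(list(p),quat((0,0,-1),y)))
E
```

```text
jigC [0.493 0.188 0.012]
caddy [ 0.46  -0.241  0.1  ]
bL [ 0.536 -0.227  0.1  ]
bR [ 0.528 -0.3    0.1  ]
mug [0.453 0.419 0.1  ]
bottle [ 0.344 -0.149  0.146]
block [ 0.3   -0.293  0.028]
tin [0.683 0.091 0.026]
knob [0.584 0.155 0.08 ]
cam in tool [ 0.084  0.    -0.167] [-0.297  0.002  0.955]
(0.4, 0.12, 0.33) (0, 1, 0) [ 1.79878111e-01 -4.74023854e-03  1.80314118e+00 -4.44089210e-16
  1.34319171e+00 -1.39091822e+00]
(0.4, 0.12, 0.33) (0, -1, 0) [ 1.79878111e-01 -4.74023854e-03  1.80314118e+00 -4.44089210e-16
  1.34319171e+00  1.75067444e+00]
(0.4, 0.12, 0.33) (1, 0, 0) [ 1.79878111e-01 -4.74023854e-03  1.80314118e+00 -4.44089210e-16
  1.34319171e+00  1.79878111e-01]
(0.36, -0.2, 0.36) (0, 1, 0) [-6.20251794e-01 -3.48699203e-02  1.76148060e+00 -4.44089210e-16
  1.41498198e+00 -2.19104812e+00]
(0.36, -0.2, 0.36) (0, -1, 0) [-6.20251794e-01 -3.48699203e-02  1.76148060e+00 -4.44089210e-16
  1.41498198e+00  9.50544533e-01]
(0.36, -0.2, 0.36) (1, 0, 0) [-6.20251794e-01 -3.48699203e-02  1.76148060e+00 -4.44089210e-16
  1.41498198e+00 -6.20251794e-01]
```

```bash
python3 - <<'E'
from h import *
from bench import arm
S={}
q=quat((0,0,-1),(0,1,0))
for n,p in [("c1",(.43,-.21,.24)),("c2",(.38,-.31,.27)),("j1",(.47,.13,.20)),("j2",(.43,.22,.24))]:
    arm.move_ptp(list(p),q);S[n]=arm.snapshot("wrist");cv2.imwrite(f"pics/{n}.png",S[n]["frame"][:,:,::-1])
pickle.dump(S,open("s1.pkl","wb"));print(arm.get_t())
E
```

```text
4.8333
```

View pics/c1.png

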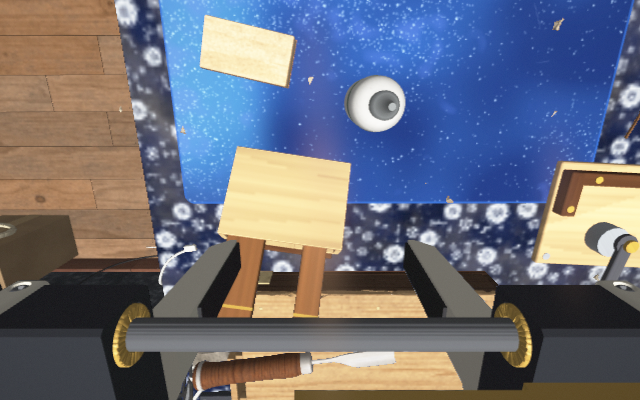

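View pics/j1.png

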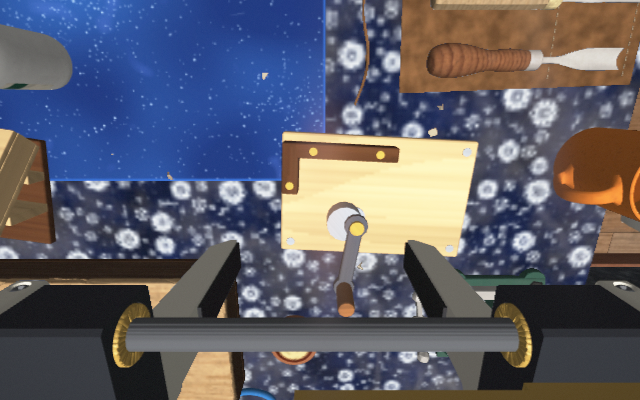

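Wrist c1: caddy block at about (285,200), bars at (250,270) and (310,280), bottle (376,104), block (247,50). Wrist j1: plate corners near (283,132), (477,143), (457,255), (281,244); pivot (357,229), knob (346,300), mug (600,170). Next are enlargements for widths and features.

```bash
python3 - <<'E'
from h import *
S=pickle.load(open("s1.pkl","rb"))
def crop(n,u,v,w,h,k,o):
    f=S[n]["frame"][v:v+h,u:u+w,::-1];cv2.imwrite(o,cv2.resize(f,None,fx=k,fy=k,interpolation=cv2.INTER_CUBIC))
a=[cv2.resize(S[n]["frame"][v:v+140,u:u+200,::-1],None,fx=4,fy=4,interpolation=cv2.INTER_CUBIC)[:280 if 0 else None] for n,u,v in [("c2",270,150)]]
cv2.imwrite("pics/c2z.png",a[0])
crop("j1",275,125,210,130,3.75,"pics/j1z.png")
E
```

```text
(no output)
```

View pics/c2z.png

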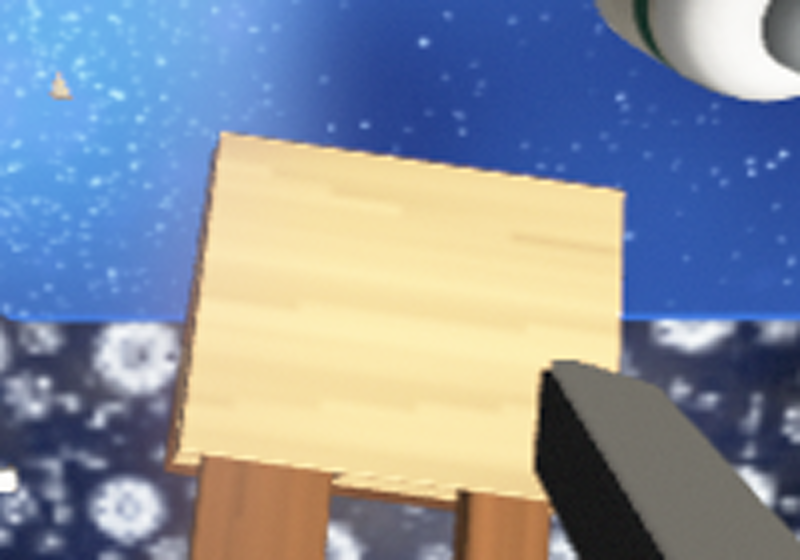

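View pics/j1z.png

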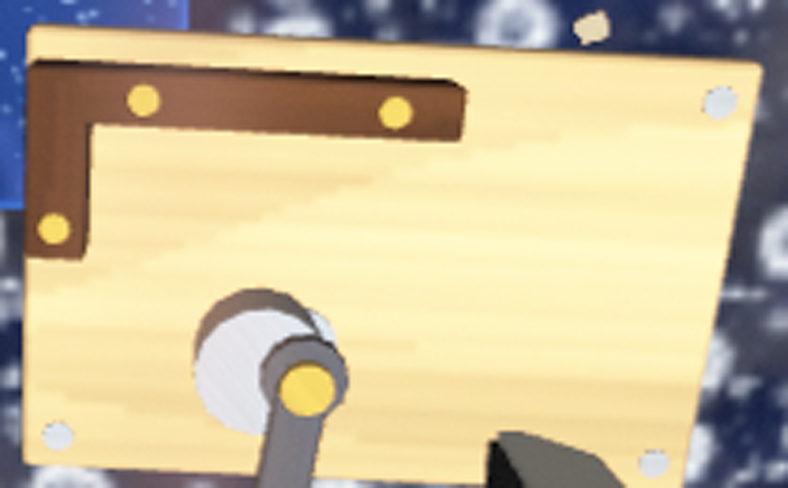

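The wide bar is the left one in the wrist view (px 193–333 against 457–548 in the crop), so it is in the right-hand slot at caddy y −37.5. Next I'll fit the jig and caddy poses from the corners, then check them.

```bash
cat > pose.py <<'E'
from h import *
from scipy.optimize import least_squares
S=pickle.load(open("s1.pkl","rb"));T=pickle.load(open("s0.pkl","rb"))["top"]
def fit(L,W):
    L=np.array(L,float);W=np.array(W,float)[:,:2];a=L-L.mean(0);b=W-W.mean(0)
    th=np.arctan2((a[:,0]*b[:,1]-a[:,1]*b[:,0]).sum(),(a*b).sum())
    M=np.array([[np.cos(th),-np.sin(th)],[np.sin(th),np.cos(th)]]);t=W.mean(0)-M@L.mean(0);return th,M,t,(L@M.T+t-W)*1000
z1=lambda u,v:(275+(u+.5)/3.75-.5,125+(v+.5)/3.75-.5)
J=[((-70,-85),(30,25),12),((-70,130),(762,65),12),((70,-85),(22,463),12),((-45,40),(462,140),30),((-45,-65),(92,124),30)]
jth,JM,jt,jr=fit([np.array(a)/1000 for a,_,_ in J],[onz(S["j1"],z1(*p),z/1000) for _,p,z in J])
jig=lambda x,y,z:np.append(JM@np.array([x,y])/1000+jt,z/1000)
z2=lambda u,v:(270+(u+.5)/4-.5,150+(v+.5)/4-.5)
cc=[onz(S["c2"],z2(*p),.1) for p in [(222,132),(625,190),(170,465),(550,498)]]
E
python3 - <<'E'
from pose import *
print("jig",jth,jt,"res\n",jr.round(1))
print("pivot px",(proj(S["j1"],jig(24,0,48))-[275,125])*3.75,"z48 vs 307,390")
k=onz(S["j1"],(346,310),.086);print("knob top j1",k)
# knob by colour in j1
c=np.array(cc);print("caddy corners",c.round(4).tolist())
print("back len",np.linalg.norm(c[1]-c[0]),"depth",np.linalg.norm(c[2]-c[0]),"yaw back",np.arctan2(*(c[1]-c[0])[[1,0]])-np.pi/2,"yaw side",np.arctan2(*(c[2]-c[0])[[1,0]]))
a=cv2.resize(S["j1"]["frame"][225:325,310:400,::-1],None,fx=4,fy=4,interpolation=cv2.INTER_CUBIC)
b=cv2.resize(S["c1"]["frame"][225:325,200:290+20,::-1],None,fx=4,fy=4,interpolation=cv2.INTER_CUBIC)
d=cv2.resize(T["frame"][165:240,240:340,::-1],None,fx=4,fy=4,interpolation=cv2.INTER_CUBIC)[:190]
cv2.imwrite("pics/mix.png",np.hstack([a,b]))
E
```

```text
jig -0.052836638010163785 [0.4928562  0.16669417] res
 [[-0.6 -0.7]
 [-0.7  1.6]
 [ 0.7 -0.5]
 [ 0.8  0.3]
 [-0.2 -0.6]]
pivot px [305.35003621 386.30545027] z48 vs 307,390
knob top j1 [0.59138913 0.15332302 0.086     ]
caddy corners [[0.3809, -0.3077, 0.1], [0.3973, -0.1979, 0.1], [0.4808, -0.3227, 0.1], [0.4918, -0.2111, 0.1]]
back len 0.11097528647316739 depth 0.10107425160365248 yaw back -0.1486514014807434 yaw side -0.14958425060335057
```

View pics/mix.png

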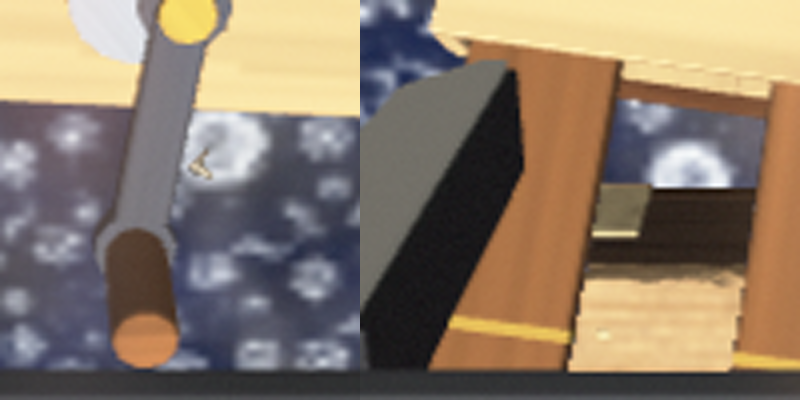

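```bash
python3 - <<'E'
from pose import *
z3=lambda u,v:(200+(u+.5)/4-.5,225+(v+.5)/4-.5)
f=S["c1"]["frame"]
hsv=cv2.cvtColor(f[120:265,190:380],cv2.COLOR_RGB2HSV)
m=((hsv[...,0]>14)&(hsv[...,0]<32)&(hsv[...,1]>50)&(hsv[...,2]>170)).astype(np.uint8)
m=cv2.morphologyEx(m,cv2.MORPH_OPEN,np.ones((5,5)))
c=max(cv2.findContours(m,0,1)[0],key=cv2.contourArea);h=cv2.approxPolyDP(c,5,True)[:,0]+[190,120];print(h.tolist())
# knob: top ellipse centre crop(145,340); base near (137,248)
kt=onz(S["j1"],(310+145.5/4-.5,225+340.5/4-.5),.086);print("knob",kt)
p=jig(24,0,86);v=JM.T@(kt-p)[:2];print("r",np.hypot(*v),"q",np.arctan2(-v[1],v[0])+.733, "jig res bolt h")
c1=[(238,148),(351,162),(218.5,234)]
for a,b in zip(c1,[(222,132),(625,190),(170,465)]): print("tri",tri([(S["c1"],a),(S["c2"],z2(*b))]).round(4))
E
```

```text
[[237, 147], [218, 233], [339, 252], [349, 163]]
knob [0.59094134 0.15318564 0.086     ]
r 0.07512267085837214 q 0.8438405449795412 jig res bolt h
tri [ 0.3982 -0.3074  0.034 ]
tri [ 0.4146 -0.1779  0.0408]
tri [ 0.4849 -0.3225  0.0887]
```

```bash
cat > roll.py <<'E'
from pose import *
from bench import arm
def knob(q,z):
    a=jth-(q-.733);p=jig(24,0,0);return [p[0]+.075*np.cos(a),p[1]+.075*np.sin(a),z]
def kq(q):
    a=jth-(q-.733);return quat((0,0,-1),(-np.sin(a),np.cos(a),0))
def turn(q0,q1):
    arm.move_ptp(knob(q0,.16),kq(q0));arm.command_gripper(.045);arm.servo_line(knob(q0,.052))
    arm.command_gripper(0,force=15);print("gap",arm.get_finger_gap())
    for q in np.linspace(q0,q1,max(2,int(abs(q1-q0)/.1)))[1:]: arm.servo_line(knob(q,.052),v=.06,rotation=kq(q))
    print("F",arm.get_contact_force());arm.command_gripper(.045);arm.servo_line(knob(q1,.16))
def look(p,y=(0,1,0),n=None):
    arm.move_ptp(list(p),quat((0,0,-1),y));s=arm.snapshot("wrist");cv2.imwrite(f"pics/{n}.png",s["frame"][:,:,::-1]);return s
E
python3 - <<'E'
from roll import *
turn(.844,1.57)
s={"r1":look((.48,.13,.22),n="r1")}
arm.command_gripper(.06)
s["b1"]=look((.58,-.20,.29),n="b1");s["b2"]=look((.57,-.34,.27),n="b2")
pickle.dump(s,open("s2.pkl","wb"));print(arm.get_t())
cv2.imwrite("pics/mix2.png",np.vstack([cv2.resize(np.hstack([s["b1"]["frame"][30:230,130:330,::-1],s["b2"]["frame"][30:230,230:430,::-1]]),None,fx=2,fy=2,interpolation=2),np.zeros((1,800,3),np.uint8)]))
cv2.imwrite("pics/r1z.png",cv2.resize(s["r1"]["frame"][100:300,240:480,::-1],None,fx=3,fy=3,interpolation=2))
E
```

```text
gap 0.018031434445478
F [-2.65103321 -1.32356688  6.22038983]
14.7
```

View pics/mix2.png

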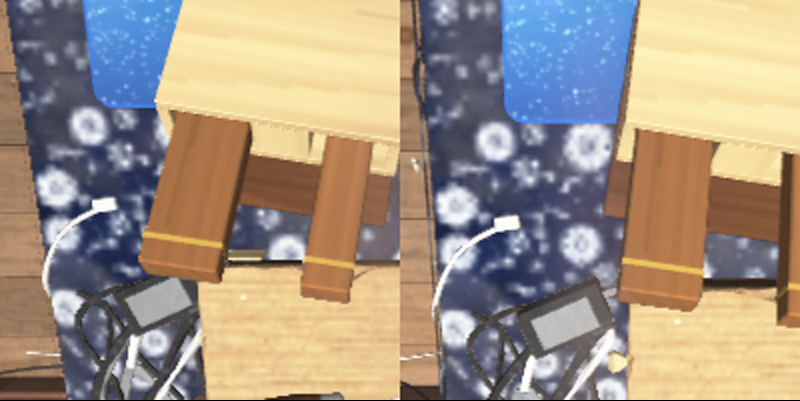

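View pics/r1z.png

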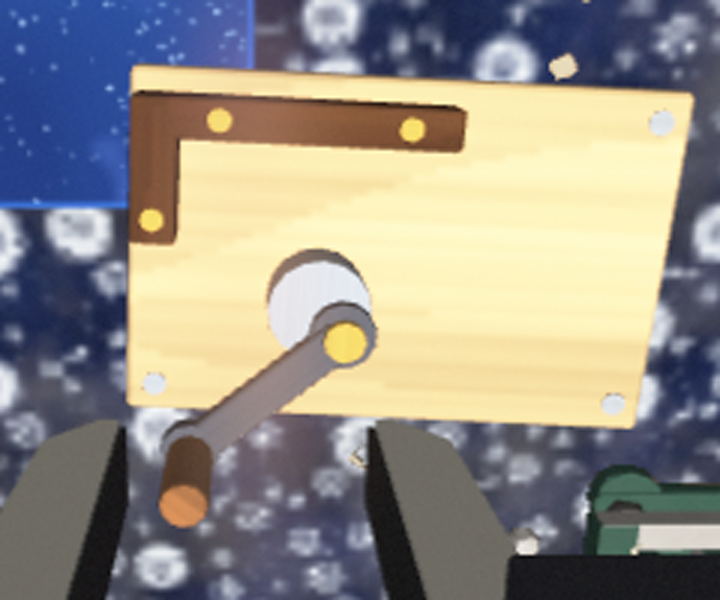

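b1/b2: brass line of the wide bar runs (142,233)–(223,246) in the left crop and (222,258)–(303,276) in the right crop. r1z: knob top is at crop (183,505), pivot (345,342), and the roller is closed towards the fence. Next I'll triangulate and check.

```bash
cat > bar.py <<'E'
from roll import *
B=pickle.load(open("s2.pkl","rb"))
p1=lambda u,v:(130+u/2-.25,30+v/2-.25);p2=lambda u,v:(230+u/2-.25,30+v/2-.25)
bl=tri([(B["b1"],p1(142,233)),(B["b2"],p2(222,258))]);br=tri([(B["b1"],p1(223,246)),(B["b2"],p2(303,276))])
def edge(a,b):
    n=[]
    for s,f,(u,v) in ((B["b1"],p1,a),(B["b2"],p2,b)):
        n.append(np.cross(ray(s,f(*u))[1],ray(s,f(*v))[1]))
    d=np.cross(*[x/np.linalg.norm(x) for x in n]);d/=np.linalg.norm(d);return d*np.sign(d[0])
E
python3 - <<'E'
from bar import *
print(bl,br,"width",np.linalg.norm(bl-br),"yaw",np.arctan2((br-bl)[1],(br-bl)[0])-np.pi/2)
for e in (edge(((250,125),(223,246)),((312,143),(303,276))),edge(((177,112),(142,233)),((236,128),(222,258)))):
    print(e,"yaw",np.arctan2(e[1],e[0]),"slope",np.degrees(np.arcsin(e[2])))
kt=onz(B["r1"],(240+184/3-.5,100+506/3-.5),.086);v=JM.T@(kt-jig(24,0,86))[:2];print("r",np.hypot(*v),"q",np.arctan2(-v[1],v[0])+.733)
z1=lambda u,v:(240+u/3-.5,100+v/3-.5)
for l,p,z in [((-45,40),(463,152),30),((-45,-65),(179,140),30),((-70,-85),(134,66),12),((-70,130),(694,94),12),((70,-85),(128,404),12),((70,130),(633,429),12)]:
    print("res mm",((JM.T@(onz(B["r1"],z1(*p),z/1000)[:2]-jt))*1000-l).round(1))
E
```

```text
[ 0.54094134 -0.32214424  0.12866947] [ 0.54893013 -0.28228778  0.12668627] width 0.04069755475656692 yaw -0.19781750612576832
[ 0.80447442 -0.11883954  0.58197772] yaw -0.14666251069632594 slope 35.58976536678664
[ 0.77863855 -0.11486911  0.61686878] yaw -0.14646911066917753 slope 38.087835106744926
r 0.0749649813730109 q 1.5726308378019511
res mm [-0.6 -0.6]
res mm [0.3 0.1]
res mm [1.  1.2]
res mm [ 0.5 -1.6]
res mm [-1.3  0.9]
res mm [-0.8 -1.3]
```

```bash
python3 - <<'E'
from bar import *
f=S["j2"]["frame"]
for n in ("j1","j2"):
    h=cv2.cvtColor(S[n]["frame"],cv2.COLOR_RGB2HSV)
    m=((h[...,0]>4)&(h[...,0]<16)&(h[...,1]>190)&(h[...,2]>120)).astype(np.uint8);m[:,:500]=0;m[260:]=0
    m=cv2.morphologyEx(m,cv2.MORPH_OPEN,np.ones((5,5)))
    c=max(cv2.findContours(m,0,1)[0],key=cv2.contourArea)[:,0];p=c[c[:,0].argmin()]
    for z in (.03,.06,.09): print(n,p,z,((JM.T@(onz(S[n],p,z)[:2]-jt))*1000).round(0))
d=np.array([np.cos(.61)*np.cos(-.147),np.cos(.61)*np.sin(-.147),np.sin(.61)]);n_=np.array([-np.sin(.61)*np.cos(.147),np.sin(.61)*np.sin(.147),np.cos(.61)])
g=(bl+br)/2-.036*d-.009*n_;t=g-.0065*n_;print("grasp",g,"tcp",t)
Q=quat(-n_,-np.cross(n_,d));print(Q,np.cross(n_,d))
for k in (t+.1*n_,t,t+.12*d,t+.12*d+[0,0,.08]): print(arm.ik(list(k),Q))
for y in (145,65): print(arm.ik(list(jig(-25,y,14.5)),quat((0,0,-1),jig(1,0,0)-jig(0,0,0))))
E
```

```text
j1 [633 189] 0.03 [-30. 297.]
j1 [633 189] 0.06 [-36. 267.]
j1 [633 189] 0.09 [-43. 236.]
j2 [500 201] 0.03 [-43. 269.]
j2 [500 201] 0.06 [-51. 251.]
j2 [500 201] 0.09 [-60. 233.]
grasp [ 0.52084685 -0.29864921  0.09967781] tcp [ 0.52453032 -0.29919462  0.0943501 ]
[ 0.02205168  0.95127165 -0.07004464  0.29948241] [0.14647115 0.98921494 0.        ]
[-0.82473748  0.23809707  2.0835111   0.88352723  0.48329845  0.16428636]
[-0.74573302  0.47102468  2.01172561  1.19438172  0.35455387 -0.11101814]
[-0.64354904  0.47947938  1.75094695  0.67776434  0.45029093  0.52571929]
[-0.64354904  0.3748808   1.68486297  0.51076058  0.59231275  0.71767453]
[ 5.00049721e-01  6.65801188e-01  1.73248530e+00 -4.44089210e-16
  7.43306169e-01  5.52886359e-01]
[ 3.70426243e-01  6.11156515e-01  1.84929259e+00 -4.44089210e-16
  6.81143547e-01  4.23262881e-01]
```

```bash
cat >> bar.py <<'E'
d=np.array([np.cos(.61)*np.cos(-.147),np.cos(.61)*np.sin(-.147),np.sin(.61)]);n_=np.array([-np.sin(.61)*np.cos(.147),np.sin(.61)*np.sin(.147),np.cos(.61)])
t=(bl+br)/2-.036*d-.0155*n_;Qc=quat(-n_,-np.cross(n_,d));cy=np.cross(n_,d)
Qj=quat((0,0,-1),jig(1,0,0)-jig(0,0,0))
E
python3 - <<'E'
from bar import *
arm.move_ptp(list(t+.08*n_),Qc);print("touch",arm.servo_line(list(t),v=.1,until_force=8),arm.get_ee_pos()-t)
arm.command_gripper(.0,force=35);print("gap",arm.get_finger_gap())
if .035<arm.get_finger_gap()<.045:
    print("pull",arm.servo_line(list(t+.125*d),v=.08,until_force=25),arm.get_contact_force(),arm.get_finger_gap())
s=arm.snapshot("scene");T2=arm.snapshot("top")
cv2.imwrite("pics/p1.png",np.hstack([cv2.resize(s["frame"][100:240,270:470,::-1],None,fx=2,fy=2),cv2.resize(T2["frame"][110:250,340:540,::-1],None,fx=2,fy=2)]))
print(arm.get_t(),arm.get_ee_pos())
E
```

```text
touch False [-5.20333125e-05 -6.49378987e-05  2.65462564e-04]
gap 0.03966318422264662
pull False [-1.96017387e-01 -1.71049824e-04 -1.02264486e+00] 0.0397236073466115
19.9083 [ 0.62565457 -0.314196    0.16577582]
```

View pics/p1.png

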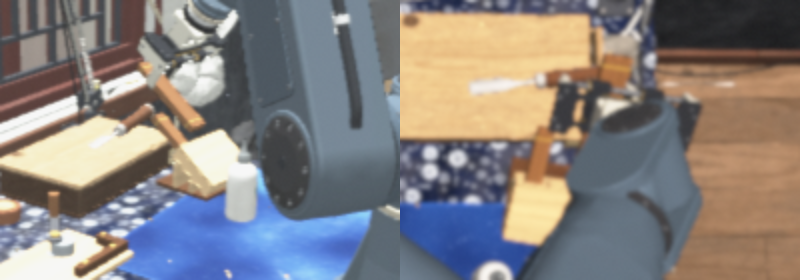

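```bash
python3 - <<'E'
from bar import *
p=t+.125*d+[0,0,.10]
arm.servo_line(list(p),v=.2)
arm.servo_line(list(p),v=.1,rotation=quat((0,0,-1),-cy)) if 0 else arm.move_ptp(list(p),quat((0,0,-1),-cy))
arm.move_ptp(list(jig(-23.8,138,200)),Qj)
arm.servo_line(list(jig(-23.8,138,60)),v=.2)
s=arm.snapshot("wrist");T2=arm.snapshot("top");pickle.dump((s,T2),open("s3.pkl","wb"))
f=s["frame"][:,:,::-1];cv2.imwrite("pics/h1.png",np.vstack([f,cv2.resize(T2["frame"][160:240,180:340,::-1],(640,320),interpolation=2)[100:300]]))
for x in (-90,90): print(x,proj(s,jig(-23.8,98+x,74.5+9-14.5+9)))
print(arm.get_t(),arm.get_finger_gap(),arm.get_contact_force())
E
```

```text
-90 [319.81639009 448.73865281]
90 [319.1554961 173.5454445]
24.5417 0.039911963705942854 [ 0.2081721  -0.40639799 -1.86558042]
```

View pics/h1.png

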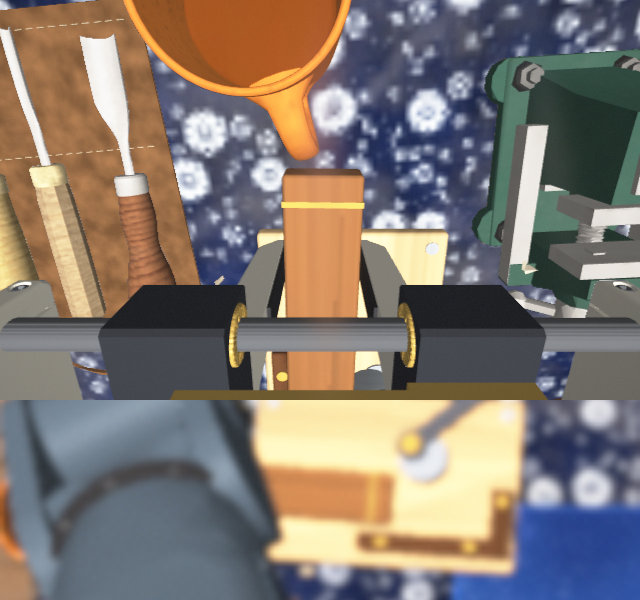

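```bash
cat > edges.py <<'E'
from bar import *
def baredges(s,z,rows):
    h=cv2.cvtColor(s["frame"],cv2.COLOR_RGB2HSV);out=[]
    for v in rows:
        g=((h[v,:,0]>4)&(h[v,:,0]<14)&(h[v,:,1]>110)&(h[v,:,1]<200)&(h[v,:,2]>100)&(h[v,:,2]<235)).astype(int)
        if g[323]==0: continue
        a=b=323
        while g[a-3:a].any() and a>200:a-=1
        while g[b+1:b+4].any() and b<440:b+=1
        L=[JM.T@(onz(s,(u,v),z)[:2]-jt)*1000 for u in (a-.5,b+.5)];out.append((v,a,b,L[0][0],L[1][0],(L[0][1]+L[1][1])/2))
    return np.array(out)
E
python3 - <<'E'
from edges import *
s,_=pickle.load(open("s3.pkl","rb"))
o=baredges(s,.078,list(range(182,200,6))+list(range(212,312,8))+list(range(355,385,8)));print(o.round(1))
c=(o[:,3]+o[:,4])/2;print(np.polyfit(o[:,5],c,1))
E
```

```text
[[182.  283.  363.  -41.3  -2.6 183.9]
 [188.  282.  363.  -41.9  -2.5 180.9]
 [194.  283.  362.  -41.6  -2.8 177.9]
 [212.  283.  361.  -41.9  -3.  168.7]
 [220.  284.  361.  -41.6  -2.8 164.5]
 [228.  284.  361.  -41.7  -2.7 160.2]
 [236.  284.  360.  -41.9  -3.  155.9]
 [244.  284.  360.  -42.   -2.9 151.4]
 [252.  301.  360.  -33.5  -2.7 147. ]
 [260.  305.  352.  -31.5  -6.7 142.4]
 [268.  285.  359.  -42.   -2.9 137.8]
 [276.  285.  347.  -42.1  -9.  133.1]
 [284.  287.  358.  -41.2  -3.1 128.3]
 [292.  286.  357.  -41.9  -3.5 123.4]
 [300.  286.  357.  -42.1  -3.3 118.5]
 [308.  286.  355.  -42.3  -4.2 113.4]
 [355.  272.  354.  -51.3  -3.8  82. ]
 [363.  273.  354.  -51.   -3.6  76.3]
 [371.  285.  353.  -44.3  -4.   70.5]
 [379.  288.  353.  -42.7  -3.9  64.6]]
[  0.03388482 -27.35876469]
```

```bash
python3 - <<'E'
from edges import *
s,_=pickle.load(open("s3.pkl","rb"))
h=cv2.cvtColor(s["frame"],cv2.COLOR_RGB2HSV)
m=((h[...,0]>16)&(h[...,0]<32)&(h[...,1]>50)&(h[...,2]>190))
for v in (234,237,240): 
    u=np.where(m[v,245:460])[0]+245;print(v,u.min(),u.max(),[(JM.T@(onz(s,(x,v),.012)[:2]-jt)*1000).round(1) for x in (u.min()-.5,u.max()+.5)])
for u in (270,400,415,440):
    v=np.where(m[210:260,u])[0]+210;
    if len(v): print(u,v.min(),(JM.T@(onz(s,(u,v.min()-.5),.012)[:2]-jt)*1000).round(1))
E
```

```text
234 258 447 [array([-69. , 128.8]), array([ 68.8, 128.7])]
237 257 447 [array([-69.8, 126.4]), array([ 69.1, 126.3])]
240 257 447 [array([-70. , 124.1]), array([ 69.3, 124. ])]
270 233 [-59.9 130. ]
400 233 [ 34.2 129.9]
415 233 [ 45.1 129.9]
440 232 [ 63.1 130.7]
```

```bash
cat > slide.py <<'E'
from edges import *
Qb=quat((0,0,-1),R.from_euler("z",.010).apply(jig(1,0,0)-jig(0,0,0)))
def F():
    f=arm.get_contact_force();return np.r_[JM.T@f[:2],f[2]].round(1)
def P(): return np.r_[JM.T@(arm.get_ee_pos()[:2]-jt),arm.get_ee_pos()[2]]*1000
E
python3 - <<'E'
from slide import *
arm.move_ptp(list(jig(-25.4,138,60)),Qb)
f0=F();print("f0",f0)
print(arm.servo_line(list(jig(-25.4,138,25)),v=.1,until_force=8),P().round(1))
print(arm.servo_line(list(jig(-25.4,138,12.5)),v=.03,until_force=5),P().round(1),F()-f0)
z=P()[2]
if z<18:
  for y in (125,110,95,80):
    h=arm.servo_line(list(jig(-25.5,y,z+.3)),v=.06,until_force=12);print(y,h,P().round(1),F()-f0)
    if h:break
s=arm.snapshot("wrist");pickle.dump(s,open("s4.pkl","wb"));print(arm.get_t(),arm.get_finger_gap())
o=baredges(s,.030,range(182,320,12));print(o.round(1))
E
```

```text
f0 [-0.1 -0.3  0. ]
False [-25.4 138.   24.9]
True [-25.3 138.2  14.1] [-0.6  0.4  2.4]
125 False [-25.6 124.4  14.2] [ 0.   0.2 -1. ]
110 False [-25.5 109.6  14.4] [ 0.3  0.8 -0.4]
95 False [-25.4  94.7  14.4] [ 0.5  0.8 -1.7]
80 False [-25.4  79.6  14.5] [ 0.4  1.1 -0.5]
27.3083 0.04017826783897991
[[182.  283.  362.  -44.3  -5.6 124.9]
 [194.  283.  362.  -44.4  -5.3 118.9]
 [218.  284.  361.  -44.3  -5.2 106.4]
 [230.  284.  360.  -44.4  -5.5  99.9]
 [242.  285.  360.  -44.1  -5.2  93.3]
 [254.  284.  360.  -44.8  -4.8  86.5]
 [266.  285.  359.  -44.4  -5.1  79.5]
 [278.  285.  359.  -44.6  -4.7  72.4]
 [290.  286.  357.  -44.3  -5.5  65.1]
 [302.  286.  357.  -44.4  -5.2  57.6]
 [314.  286.  355.  -44.6  -5.9  49.9]]
```

```bash
python3 - <<'E'
from slide import *
z=14.5;f0=F()
print(arm.servo_line(list(jig(-25.5,70,z)),v=.05,until_force=12),P().round(1),F()-f0)
print(arm.servo_line(list(jig(-25.5,57,z)),v=.02,until_force=8),P().round(1),F()-f0)
arm.command_gripper(.06);print(arm.get_finger_gap(),F())
arm.servo_line(list(jig(-25.5,P()[1],140)),v=.15)
arm.command_gripper(.09)
s={"f":look((.47,.15,.24),n="fin1")};pickle.dump(s,open("s5.pkl","wb"))
cv2.imwrite("pics/fin1z.png",cv2.resize(s["f"]["frame"][90:310,220:480,::-1],None,fx=2.7,fy=2.7,interpolation=2))
print(arm.get_t())
E
```

```text
False [-25.5  69.7  14.5] [-0.3  0.3  0.7]
True [-25.3  65.9  14.5] [0.7 5.  0.8]
0.06017656569230929 [-0.3 -0.7 -0.7]
31.9
```

View pics/fin1z.png

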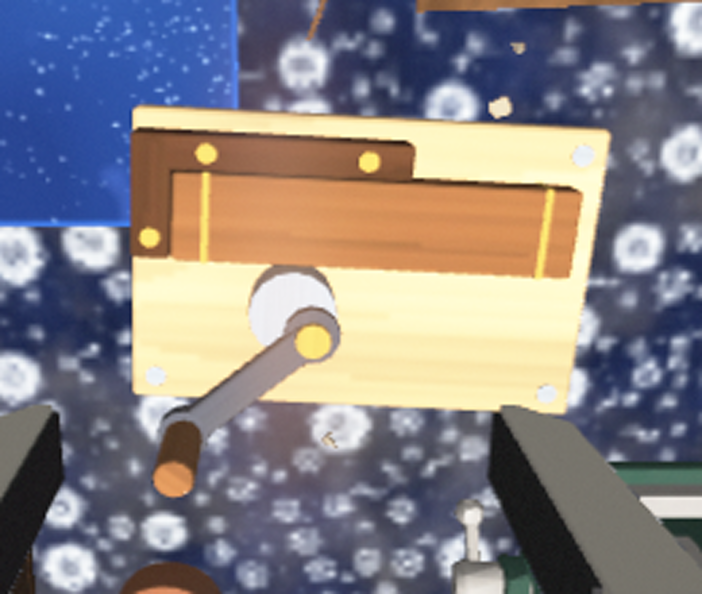

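The bar lies along the fence, its left end at the stop (crop (170,215)) and its tail near (577,233). The knob is at (173,480). A numeric check comes before hand-in.

```bash
python3 - <<'E'
from slide import *
s=pickle.load(open("s5.pkl","rb"))["f"];z=lambda u,v:(220+(u+.5)/2.7-.5,90+(v+.5)/2.7-.5)
J=lambda p,h:(JM.T@(onz(s,p,h)[:2]-jt)*1000).round(1)
for n,p,h in [("tail",(582,190),.03),("tail",(572,277),.03),("lead",(172,172),.03),("lead",(170,258),.03),("stop/plate corner",(133,105),.012),("plate",(609,132),.012)]: print(n,J(z(*p),h))
v=np.array(J(z(174,480),.086))-[24,0];q=np.arctan2(-v[1],v[0])+.733;print("r",np.hypot(*v),"q",q,"gap",49+12*np.cos(q+.698))
# bystanders in top view before/after, seen where the arm is clear
arm.job_done();print(arm.get_t())
E
```

```text
tail [-45.1 113.7]
tail [ -5.8 115.4]
lead [-43.6 -64.8]
lead [ -5.1 -65.1]
stop/plate corner [-69.5 -84.7]
plate [-68.9 128.1]
r 75.11065170799678 q 1.56642905457214 gap 41.32798356655065
the job is handed in; nothing more can be done
the job is handed in; nothing more can be done
```

The jig is set for the wide bar and the job is handed in, at about 32 s of the 61 s allowed. I turned the roller first by its lever. I then drew the wide bar from the right-hand slot, laid it at the open end of the lane, and slid it through the set gap to the stop. The gripper was opened and lifted clear before hand-in.

Last checks:
- **Roller:** the angle measured about 1.57 rad both before the slide and after it. That is a gap of about 41.3 mm, so about 1.3 mm of play.
- **Slide:** force changes were about 1–2 N until contact at the stop, so the bar ran freely.
- **Bar position:** the end sits at jig y about -65, which is the stop. The tail is at 114–115 mm, so the middle is at y about 25. The long edges are at about -45 and -5, lying along the fence to within about 1 degree.
- **Measuring error:** jig corners and edges measured in the pictures differed from the fitted pose by up to about 2 mm.

**Not checked at the end:** I took no final measurement of the narrow bar or the bystanders. The narrow bar was still in its slot in the picture after the draw. The gripper held nothing but the knob and the wide bar, and no unexpected force showed at the points I read. The mug handle came within about 1–2 cm of the bar's tail and showed no contact.

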